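# Line up the lenses along the optical rail by size

## Task

Set the four mounted lenses on the four carriers of the rail, one on each, in order of size with the largest next to the lamp and the smallest next to the detector, to follow the narrowing beam. Each must stand upright in the middle of its carrier with its ring square across the rail, so that light along the rail passes through the glass. Set them down gently: drop none and knock none over.

Things in the scene. Friction and masses are not known exactly. Their poses are not given: they have to be found in the camera images.
- lens_72: largest lens: bright aluminium ring, 72 mm outside, 12 mm thick, with clear glass, on a steel post with a dark square foot 46 x 46 x 10 mm; free-standing, about 330 g. Origin: centre of the foot's underside, z up; ring centre 65 mm, ring top 101 mm above it. y: optic axis, across the ring's 12 mm (grip there, near the top, from above). Either face may point to the lamp.
- lens_60: second largest lens: bright aluminium ring, 60 mm outside, 12 mm thick, with clear glass, on a steel post with a dark square foot 46 x 46 x 10 mm; free-standing, about 290 g. Origin: centre of the foot's underside, z up; ring centre 65 mm, ring top 95 mm above it. y: optic axis, across the ring's 12 mm (grip there, near the top, from above). Either face may point to the lamp.
- lens_48: second smallest lens: bright aluminium ring, 48 mm outside, 12 mm thick, with clear glass, on a steel post with a dark square foot 46 x 46 x 10 mm; free-standing, about 260 g. Origin: centre of the foot's underside, z up; ring centre 65 mm, ring top 89 mm above it. y: optic axis, across the ring's 12 mm (grip there, near the top, from above). Either face may point to the lamp.
- lens_36: smallest lens: bright aluminium ring, 36 mm outside, 12 mm thick, with clear glass, on a steel post with a dark square foot 46 x 46 x 10 mm; free-standing, about 230 g. Origin: centre of the foot's underside, z up; ring centre 65 mm, ring top 83 mm above it. y: optic axis, across the ring's 12 mm (grip there, near the top, from above). Either face may point to the lamp.
- carrier_a: one of four like black carriers on the aluminium rail, 80 to 105 mm apart (fixed): flat top 70 mm across the rail by 64 mm along it, with a painted 50 mm white square outline in its middle. Origin: centre of the flat top, where a lens's foot stands; z up; y along the rail. The letter says nothing of its place along the rail.
- carrier_b: one of four like black carriers on the aluminium rail, 80 to 105 mm apart (fixed): flat top 70 mm across the rail by 64 mm along it, with a painted 50 mm white square outline in its middle. Origin: centre of the flat top, where a lens's foot stands; z up; y along the rail. The letter says nothing of its place along the rail.
- carrier_c: one of four like black carriers on the aluminium rail, 80 to 105 mm apart (fixed): flat top 70 mm across the rail by 64 mm along it, with a painted 50 mm white square outline in its middle. Origin: centre of the flat top, where a lens's foot stands; z up; y along the rail. The letter says nothing of its place along the rail.
- carrier_d: one of four like black carriers on the aluminium rail, 80 to 105 mm apart (fixed): flat top 70 mm across the rail by 64 mm along it, with a painted 50 mm white square outline in its middle. Origin: centre of the flat top, where a lens's foot stands; z up; y along the rail. The letter says nothing of its place along the rail.
- lamp: lamp at one end of the rail, either end (fixed): upright dark finned cylinder, 86 mm across, orange cap with black slots, a short black tube with glowing window pointing each way along the rail; top 178 mm above its origin. Origin: on its upright axis, at the rail's top, 18 mm below the carriers' tops.
- detector: detector at the other end of the rail (fixed): white sphere, 74 mm across, an aluminium port facing each way along the rail, a small blue box on top; top 146 mm above its origin. Origin: on its upright axis, at the rail's top, 25 mm above the black board (12 mm thick, on the work surface) on which rail and lenses stand.
Mind the look-alikes: they are no part of the job. What is shaped like the lens_60 but orange is not meant.

How it is judged (in metres and radians):
At the end, for the whole second after the job is handed in: Counted from the lamp, the carriers bear the 72, 60, 48 and 36 mm lenses: each foot stands flat on its carrier's top (within 4 mm in height, tilted less than 0.08 rad), centred within 12 mm, the optic axis within 0.2 rad of the rail's direction, and at rest (horizontal distance between lens_72 and lamp between 0.126 and 0.218 m and ((horizontal distance between lens_72 and carrier_a below 0.012 m and z of lens_72 in the frame of carrier_a between -0.004 and 0.004 m and angle between the y axis of lens_72 and the y axis of carrier_a, either way round below 0.2 rad) or (horizontal distance between lens_72 and carrier_b below 0.012 m and z of lens_72 in the frame of carrier_b between -0.004 and 0.004 m and angle between the y axis of lens_72 and the y axis of carrier_b, either way round below 0.2 rad) or (horizontal distance between lens_72 and carrier_c below 0.012 m and z of lens_72 in the frame of carrier_c between -0.004 and 0.004 m and angle between the y axis of lens_72 and the y axis of carrier_c, either way round below 0.2 rad) or (horizontal distance between lens_72 and carrier_d below 0.012 m and z of lens_72 in the frame of carrier_d between -0.004 and 0.004 m and angle between the y axis of lens_72 and the y axis of carrier_d, either way round below 0.2 rad)) and angle between each of lens_72, lens_60, lens_48, lens_36's own z axis and vertical below 0.08 rad and linear speed of each of lens_72, lens_60, lens_48, lens_36 below 0.02 m/s and angular speed of each of lens_72, lens_60, lens_48, lens_36 below 0.2 rad/s and horizontal distance between lens_60 and lamp between 0.218 and 0.31 m and ((horizontal distance between lens_60 and carrier_a below 0.012 m and z of lens_60 in the frame of carrier_a between -0.004 and 0.004 m and angle between the y axis of lens_60 and the y axis of carrier_a, either way round below 0.2 rad) or (horizontal distance between lens_60 and carrier_b below 0.012 m and z of lens_60 in the frame of carrier_b between -0.004 and 0.004 m and angle between the y axis of lens_60 and the y axis of carrier_b, either way round below 0.2 rad) or (horizontal distance between lens_60 and carrier_c below 0.012 m and z of lens_60 in the frame of carrier_c between -0.004 and 0.004 m and angle between the y axis of lens_60 and the y axis of carrier_c, either way round below 0.2 rad) or (horizontal distance between lens_60 and carrier_d below 0.012 m and z of lens_60 in the frame of carrier_d between -0.004 and 0.004 m and angle between the y axis of lens_60 and the y axis of carrier_d, either way round below 0.2 rad)) and horizontal distance between lens_48 and lamp between 0.31 and 0.402 m and ((horizontal distance between lens_48 and carrier_a below 0.012 m and z of lens_48 in the frame of carrier_a between -0.004 and 0.004 m and angle between the y axis of lens_48 and the y axis of carrier_a, either way round below 0.2 rad) or (horizontal distance between lens_48 and carrier_b below 0.012 m and z of lens_48 in the frame of carrier_b between -0.004 and 0.004 m and angle between the y axis of lens_48 and the y axis of carrier_b, either way round below 0.2 rad) or (horizontal distance between lens_48 and carrier_c below 0.012 m and z of lens_48 in the frame of carrier_c between -0.004 and 0.004 m and angle between the y axis of lens_48 and the y axis of carrier_c, either way round below 0.2 rad) or (horizontal distance between lens_48 and carrier_d below 0.012 m and z of lens_48 in the frame of carrier_d between -0.004 and 0.004 m and angle between the y axis of lens_48 and the y axis of carrier_d, either way round below 0.2 rad)) and horizontal distance between lens_36 and lamp between 0.402 and 0.494 m and ((horizontal distance between lens_36 and carrier_a below 0.012 m and z of lens_36 in the frame of carrier_a between -0.004 and 0.004 m and angle between the y axis of lens_36 and the y axis of carrier_a, either way round below 0.2 rad) or (horizontal distance between lens_36 and carrier_b below 0.012 m and z of lens_36 in the frame of carrier_b between -0.004 and 0.004 m and angle between the y axis of lens_36 and the y axis of carrier_b, either way round below 0.2 rad) or (horizontal distance between lens_36 and carrier_c below 0.012 m and z of lens_36 in the frame of carrier_c between -0.004 and 0.004 m and angle between the y axis of lens_36 and the y axis of carrier_c, either way round below 0.2 rad) or (horizontal distance between lens_36 and carrier_d below 0.012 m and z of lens_36 in the frame of carrier_d between -0.004 and 0.004 m and angle between the y axis of lens_36 and the y axis of carrier_d, either way round below 0.2 rad))); the robot touches nothing.
It fails at once if a lens is knocked over (tilted more than 0.6 rad) (angle between any of lens_72, lens_60, lens_48, lens_36's own z axis and vertical above 0.6 rad).
It fails at once if a lens is dropped or thrown (faster than 0.5 m/s, as after a fall of 13 mm, while the fingers do not hold it) ((linear speed of lens_72 above 0.5 m/s and contact force between the fingers and lens_72 below 0.1 N) or (linear speed of lens_60 above 0.5 m/s and contact force between the fingers and lens_60 below 0.1 N) or (linear speed of lens_48 above 0.5 m/s and contact force between the fingers and lens_48 below 0.1 N) or (linear speed of lens_36 above 0.5 m/s and contact force between the fingers and lens_36 below 0.1 N)).
It also fails if it takes over 106 s, if anything falls off the work surface, if the arm or the gripper's body presses on something with over 40 N, if the wrist force passes 120 N, or if a joint passes its speed limit or range.

## Robot

A 6-joint arm with a two-finger parallel gripper is mounted at the origin on the work surface. World frame = base frame: x ahead of the robot, y to its left, z up, the work surface at z = 0. Lengths are in mm, angles in rad, forces in N, time in s.
With the tool pointing down it reaches from about 350 to 975 mm from the base axis. Payload 7.1 kg.
Tool frame: the origin (TCP) lies between the finger pads; the fingertips stand 14 mm ahead of it and the grasp point (between the pads) lies 5 mm behind it; z points along the fingers, y is the line along which they close (so a half turn about z gives the same grasp; the last joint's range is limited). The gripper opens to 88 mm and grips with 3 to 60 N. Pads are 20 mm wide; open, the fingers measure 115 mm over their backs; the gripper's body (75 mm by 178 mm) begins 61 mm behind the grasp point.
Start: joints at [-1.331, 0.423, 1.63, -0, 1.089, -0.019], TCP at [159.969, -604.164, 236.675] pointing down, gripper open.
Joint ranges: [-3, 3], [-0.9, 2.11], [0.09, 2.58], [-1.31, 4.45], [0.11, 2.69], [-2.54, 2.54]. Speed limits (rad/s): [2.39, 2.39, 3.01, 3.14, 3.14, 3.14].

## Interface

Orientations are given as a rotation vector (axis times angle).
In Python, from workcell import ctrl gives the robot as it stands. The module is installed in compiled form; this text tells all that it offers.
- The arm moves only by the tool servo_tool, never from a script. Its argument "plan" is a list of rows, each a list of 3 entries, a list of its own where there are three numbers: the closure, from 0 (fully open) to 1 (shut), then the shift along the world's x, y, z in mm, then the turn about the world's z in degrees. In form: [[hand, [x, y, z], yaw], ...]. A call has 1 to 10 rows; each row is the pose to reach, as a shift and turn from the pose commanded when the call began; what a row does not reach only later rows make up. A row lasts 1/12 s, in which the tool goes at most 41.7 mm and 7.16 degrees, less where a joint would pass 70% of its speed; a pose out of reach is approached as far as the arm can. A call with a gripper value outside its range is refused whole. The fingers move at their own pace and stop on an object; the grip force is fixed at half the most. Time passes only in rows, so rows that repeat a pose let the fingers close. It gives the time, the measured TCP pose, the force, the opening and the grip force at its end, in the units of the state.
- ctrl.get_obs(): the state, without advancing time (a new reading comes with each control period).
- ctrl.get_image(name): name is "side" or "top" or "wrist"; returns the picture (480x640x3 uint8, blue, green, red); there is no depth.
- ctrl.camera_info(name): a dict with "fovy" (degrees; the focal length in pixels is half the picture's height over the tangent of half this angle, whatever the lens; pixels are square), "cx", "cy" (the principal point, pixels), "rvec" (rotation vector, rad) and "tvec" (3), from world to camera coordinates, as OpenCV has them; the wrist camera has in their place "T_tool_cam" (4x4, takes a point from camera to tool coordinates, whose origin is the TCP and whose axes are the flange's). Camera axes: x right, y down, z forward; pixel columns grow to the right and rows downward; lengths in mm; the calibration is good to about 2 mm. A picture is of the moment at which its call begins: read the wrist's pose just before it. camera_info takes no time and is no camera call.
- ctrl.close_job(): hands the job in; it is judged then, once.
The state is a dict: "t": time; "qpos": joint angles; "qvel": joint speeds; "joint_torque": joint torques, N m; "ee_pos": TCP position; "orientation": TCP orientation; "ft_force": force on the tool from outside, world axes, zero at the start; "moment": the same for the moment, N m; "width": finger opening in mm; "grasp_force": force on a finger pad.
Only numpy, scipy, OpenCV 4.12 (cv2) and the standard library are available. Lean on these libraries where they do the work, as an engineer would, in place of code of your own. Each camera call takes 0.05 s, during which the arm holds its last target. There are 200 camera calls.

## Working session

There is one attempt and no reset: what is moved stays moved. The work goes in short steps, Python scripts to look and compute and a tool call to move; the robot and the scene stay as the last step left them, time stands still between calls to the robot, and variables do not carry over. Pictures are saved under pics/ and viewed, at most 14 in all, crops included, and the job is handed in when it is done.

Besides the shell and the picture viewer there is one more tool, called after "Request:" in YAML: its name, and indented under it one key for each argument. servo_tool: Moves the arm, as the interface text tells. Its arguments: {"type":"object","properties":{"plan":{"type":"array"}},"required":["plan"]}

```bash
mkdir -p pics
python3 - <<'E'
from workcell import ctrl
import cv2
for n in("top","side"):
    cv2.imwrite(f"pics/{n}0.png",ctrl.get_image(n)); print(n,ctrl.camera_info(n))
print(ctrl.camera_info("wrist")); print(ctrl.get_obs())
E
```

```text
top {'fovy': 47.217872096607366, 'cx': 325.1788514325859, 'cy': 234.15560418182088, 'rvec': array([ 2.10782734, -2.15592444,  0.1478574 ]), 'tvec': array([ 123.46400234,  508.45177219, 1149.62749111])}
side {'fovy': 44.78120896708043, 'cx': 319.45033138623165, 'cy': 240.5259923615933, 'rvec': array([ 0.16732294, -2.77856548,  1.34425615]), 'tvec': array([ 525.38942296,   23.63768155, 1624.1546095 ])}
{'fovy': 68.93292640472562, 'cx': 309.6390604265748, 'cy': 241.18492870994604, 'T_tool_cam': array([[ 6.06527151e-04, -9.54822990e-01, -2.97174512e-01,
         8.22095035e+01],
       [ 9.99999411e-01,  3.11575937e-04,  1.03988368e-03,
         1.45050570e-01],
       [-9.00312420e-04, -2.97174967e-01,  9.54822616e-01,
        -1.47745475e+02],
       [ 0.00000000e+00,  0.00000000e+00,  0.00000000e+00,
         1.00000000e+00]])}
{'t': 0.1, 'qpos': array([-1.33098195e+00,  4.23776304e-01,  1.63060812e+00, -4.19458354e-06,
        1.08856659e+00, -1.89741325e-02]), 'qvel': array([-0.00113817, -0.00267271, -0.00222093,  0.0009283 ,  0.00024501,
       -0.0003775 ]), 'joint_torque': array([-6.97988635e-04, -5.45611954e+01, -2.74327022e+01,  6.44684304e-02,
        1.88554876e-02, -2.47982678e-05]), 'ee_pos': array([ 159.87008087, -603.71601809,  235.97412986]), 'orientation': array([-3.11399089e+00, -4.05199531e-01,  2.40821149e-04]), 'ft_force': array([-0.2362674 ,  0.95338491, -0.26932708]), 'moment': array([-0.01334776, -0.03365759, -0.02032664]), 'grasp_force': 0.0, 'width': 87.61961606889817}
```

View pics/top0.png

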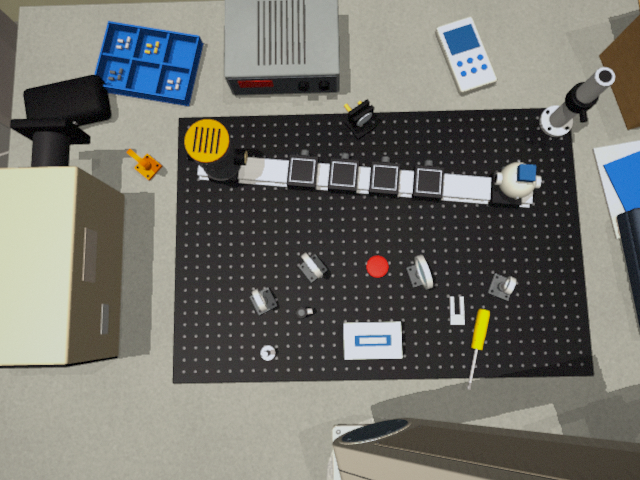

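View pics/side0.png

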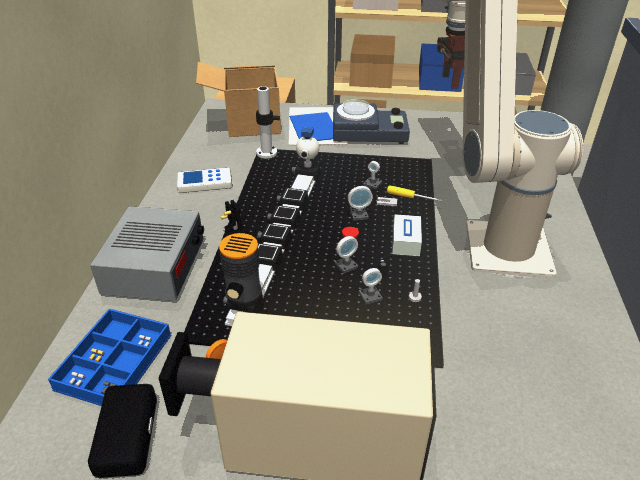

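The lamp is on the left in the top view at (207,140) and the detector is at (517,180). The carriers are at about (303,172), (344,176), (384,178) and (429,181). In the top/side views the lenses are: 72 at (420,272)/(360,198), 60 at (313,265)/(347,248), 48 at (263,300)/(372,278), 36 at (503,286)/(373,167). The orange decoy is at (146,165).

```bash
cat > h.py <<'E'
import numpy as np, cv2
from workcell import ctrl
R=lambda v: cv2.Rodrigues(np.array(v,float))[0]
def K(c):
    f=240/np.tan(np.radians(c["fovy"]/2)); return np.array([[f,0,c["cx"]],[0,f,c["cy"]],[0,0,1]])
def cam(name,obs=None):
    "K, camera-to-world rotation, camera centre"
    c=ctrl.camera_info(name)
    if name=="wrist":
        o=obs or ctrl.get_obs(); A=R(o["orientation"]); T=c["T_tool_cam"]
        return K(c),A@T[:3,:3],A@T[:3,3]+o["ee_pos"]
    r=R(c["rvec"]); return K(c),r.T,-r.T@c["tvec"]
def ray(C,p):
    d=C[1]@np.linalg.inv(C[0])@[p[0],p[1],1.]; return C[2],d/np.linalg.norm(d)
def onz(C,p,z):
    o,d=ray(C,p); return o+d*(z-o[2])/d[2]
def tri(rs):
    M=[np.eye(3)-np.outer(d,d) for o,d in rs]
    P=np.linalg.solve(sum(M),sum(m@o for m,(o,d) in zip(M,rs)))
    return P,max(np.linalg.norm(m@(P-o)) for m,(o,d) in zip(M,rs))
def proj(C,P):
    q=C[0]@(C[1].T@(np.array(P)-C[2])); return q[:2]/q[2]
E
python3 - <<'E'
from h import *
np.set_printoptions(precision=1,suppress=True)
t,s=cam("top"),cam("side")
for n,a,b in [("L72",(423,272),(360,198)),("L60",(314,265),(347,247)),("L48",(262,300),(372,278)),("L36",(508,285),(374,167)),
 ("c1",(303,172),(266,253)),("c2",(344,176),(276,232)),("c3",(384,178),(286,213)),("c4",(429,181),(296,195))]:
    print(n,*tri([ray(t,a),ray(s,b)]))
E
```

```text
L72 [421.6 -89.8  76. ] 0.3090038099592577
L60 [441.1 136.2  73.4] 0.21169262924305549
L48 [370.8 245.7  70.9] 0.26882757452734934
L36 [ 389.9 -262.    79. ] 0.38247473445870717
c1 [650.4 157.6  49.2] 1.4150528499555617
c2 [639.2  68.   51.3] 2.0640969599080257
c3 [628.3 -18.6  55.6] 0.753678468431729
c4 [ 616.8 -115.6   54.3] 3.3185971042421754
```

Request:
servo_tool:
  plan:
    - [0, [270, 444, 73], -22]
    - [0, [270, 444, 73], -22]
    - [0, [270, 444, 73], -22]
    - [0, [270, 444, 73], -22]
    - [0, [270, 444, 73], -22]
    - [0, [270, 444, 73], -22]
    - [0, [270, 444, 73], -22]
    - [0, [270, 444, 73], -22]
    - [0, [270, 444, 73], -22]
    - [0, [270, 444, 73], -22]

```text
t: 0.93
ee_pos: [374.7, -249.8, 294.8]
orientation: [-3.135, 0.197, 0.0]
ft_force: [0.9, 0.0, -0.4]
width: 87.8
grasp_force: 0.0
```

Request:
servo_tool:
  plan:
    - [0, [45, 120, 15], 0]
    - [0, [45, 120, 15], 0]
    - [0, [45, 120, 15], 0]
    - [0, [45, 120, 15], 0]
    - [0, [45, 120, 15], 0]
    - [0, [45, 120, 15], 0]

```text
t: 1.43
ee_pos: [419.1, -131.7, 309.4]
orientation: [3.135, -0.194, -0.001]
ft_force: [0.0, 0.7, -0.9]
width: 88.2
grasp_force: 0.0
```

Run:
```python
from h import *
import pickle
o=ctrl.get_obs(); im=ctrl.get_image("wrist"); cv2.imwrite("pics/w1.png",im); pickle.dump(o,open("o1.pkl","wb")); print(o["ee_pos"],o["orientation"])
```

```text
[ 419.11281244 -131.65230519  309.39449317] [ 3.13526779e+00 -1.93955829e-01 -8.58588113e-04]
```

Request:
servo_tool:
  plan:
    - [0, [0, 200, 0], 0]
    - [0, [0, 200, 0], 0]
    - [0, [0, 200, 0], 0]
    - [0, [0, 200, 0], 0]
    - [0, [0, 200, 0], 0]
    - [0, [0, 200, 0], 0]
    - [0, [0, 200, 0], 0]
    - [0, [0, 200, 0], 0]

```text
t: 2.15
ee_pos: [419.3, 66.9, 309.3]
orientation: [3.135, -0.199, -0.001]
ft_force: [0.5, -0.4, 0.1]
width: 88.2
grasp_force: 0.0
```

Run:
```python
from h import *
import pickle
o=ctrl.get_obs(); im=ctrl.get_image("wrist"); cv2.imwrite("pics/w2.png",im); pickle.dump(o,open("o2.pkl","wb")); print(o["ee_pos"],o["orientation"])
```

```text
[419.33352815  66.87402849 309.34062909] [ 3.13468266e+00 -1.98545764e-01 -8.81505446e-04]
```

View pics/w1.png

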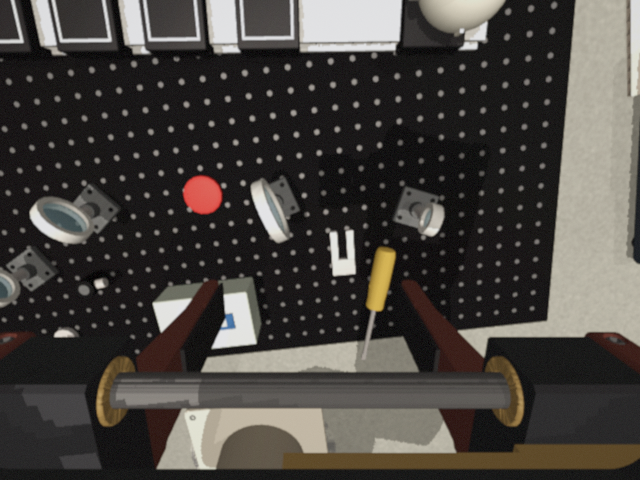

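View pics/w2.png

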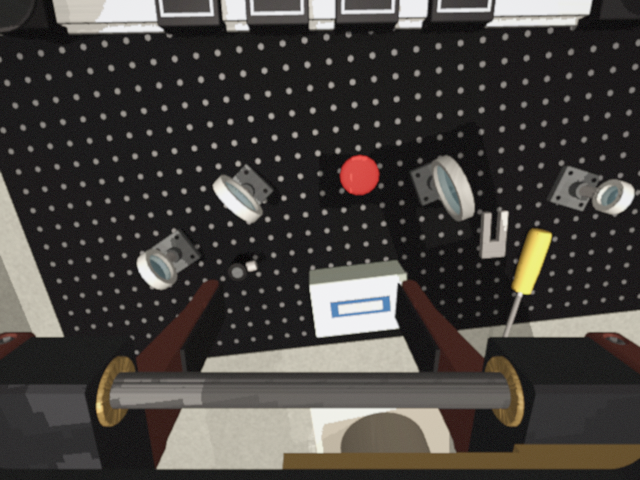

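w1 shows the 60 lens at (60,218), the 72 at (270,208) and the 36 at (430,218). w2 shows the 48 at (158,268), the 60 at (238,198), the 72 at (455,187) and the 36 at (612,197). The feet show up as grey squares. Next I'll enlarge crops to pick the corners.

Run:
```python
from h import *
a,b=cv2.imread("pics/w1.png"),cv2.imread("pics/w2.png")
c=[(b,405,145),(b,205,155),(b,130,222),(b,543,150)]
t=[cv2.resize(np.clip(i[y:y+75,x:x+96].astype(float)*1.6,0,255).astype('uint8'),(384,300),interpolation=cv2.INTER_CUBIC) for i,x,y in c]
cv2.imwrite("pics/m.png",np.vstack([np.hstack(t[:2]),np.hstack(t[2:])]))
```

```text
(no output)
```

View pics/m.png

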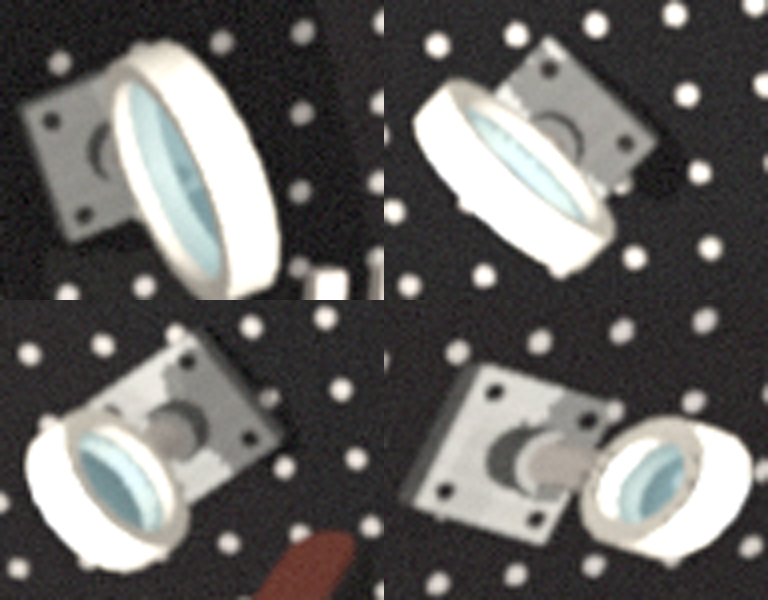

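Mosaic tiles are 72, 60, 48 and 36. The feet have corner screw holes: 72 at (52,121) and (84,216), 60 at (549,69) and (627,143), 48 at (187,362) and (250,438). On the 36 all four show: (495,392), (445,491), (535,520) and (588,420).

Request:
servo_tool:
  plan:
    - [0, [90, 0, 0], 0]
    - [0, [90, 0, 0], 0]
    - [0, [90, 0, 0], 0]
    - [0, [90, 0, 0], 0]
    - [0, [90, 0, 0], 0]
    - [0, [90, 0, 0], 0]

```text
t: 2.7
ee_pos: [507.9, 67.2, 309.2]
orientation: [3.135, -0.199, -0.003]
ft_force: [0.5, -0.1, 0.4]
width: 87.5
grasp_force: 0.0
```

Run:
```python
from h import *
import pickle
o=ctrl.get_obs(); im=ctrl.get_image("wrist"); cv2.imwrite("pics/w3.png",im); pickle.dump(o,open("o3.pkl","wb"))
```

Request:
servo_tool:
  plan:
    - [0, [0, -120, 0], 0]
    - [0, [0, -120, 0], 0]
    - [0, [0, -120, 0], 0]
    - [0, [0, -120, 0], 0]
    - [0, [0, -120, 0], 0]
    - [0, [0, -120, 0], 0]

```text
t: 3.25
ee_pos: [508.5, -51.5, 309.9]
orientation: [-3.135, 0.198, -0.0]
ft_force: [-0.0, 0.4, 0.0]
width: 87.6
grasp_force: 0.0
```

Run:
```python
from h import *
import pickle
np.set_printoptions(precision=1,suppress=True)
o=ctrl.get_obs(); im=ctrl.get_image("wrist"); cv2.imwrite("pics/w4.png",im); pickle.dump(o,open("o4.pkl","wb")); print(o["ee_pos"])
# feet
C2=cam("wrist",pickle.load(open("o2.pkl","rb")))
P=lambda ox,oy,x,y:onz(C2,(ox+x/4-.4,oy+y/4-.4),22)
h36=[P(543,150,x-384,y-300) for x,y in[(495,392),(445,491),(535,520),(588,420)]]
c36=sum(h36)/4; s=np.mean([np.linalg.norm(h36[i]-h36[i-1]) for i in range(4)]); print("spacing",s)
v=h36[0]-h36[1]; print("L36",c36,"ring dir",np.degrees(np.arctan2(v[1],v[0])))
for n,a,b,r in[("L72",P(405,145,52,121),P(405,145,84,216),(421.6,-89.8)),("L60",P(205,155,165,69),P(205,155,243,143),(441.1,136.2)),("L48",P(130,222,187,62),P(130,222,250,138),(370.8,245.7))]:
    u=(b-a)[:2];d=np.linalg.norm(u);u/=d;w=np.array([-u[1],u[0]]);m=((a+b)/2)[:2]
    w*=np.sign(w@(np.array(r)-m)); print(n,m+w*s/2,"gap",d,"ring dir",np.degrees(np.arctan2(u[1],u[0])))
# carriers: white outlines -> quads
for k in(3,4):
    g=cv2.cvtColor(cv2.imread(f"pics/w{k}.png"),6); C=cam("wrist",pickle.load(open(f"o{k}.pkl","rb")))
    cs,h=cv2.findContours((g>120).astype('uint8'),cv2.RETR_CCOMP,cv2.CHAIN_APPROX_NONE)
    for i,c in enumerate(cs):
        r=cv2.minAreaRect(c)
        if h[0][i][3]>=0 and cv2.contourArea(c)>800 and cv2.contourArea(c)>.85*r[1][0]*r[1][1]:
            print(k,np.array(r[0]),np.array(r[1]),r[2],onz(C,r[0],55))
```

```text
[508.5 -51.5 309.9]
spacing 32.05276074707088
L36 [ 392.8 -264.3   22. ] ring dir -23.39371058832131
L72 [423.6 -89.5] gap 32.145906596892104 ring dir -163.82183014587892
L60 [442.1 142. ] gap 32.4014905976913 ring dir -141.81743829979402
L48 [372.4 251. ] gap 31.671528623863452 ring dir -152.9796631530153
3 [203.1  82. ] [49.3 47.2] 88.31531524658203 [653.5 161.4  55. ]
3 [289.   80.5] [46. 49.] 0.0 [643.6  71.4  55. ]
3 [375.5  79. ] [47. 50.] 0.0 [633.6 -19.1  55. ]
3 [467.   77.5] [50. 49.] 0.0 [ 622.9 -114.6   55. ]
4 [95.  98.2] [54.1 44.7] 80.53767395019531 [653.5 161.3  55. ]
4 [179.4  97. ] [50.3 45.2] 84.42780303955078 [643.4  71.5  55. ]
4 [264.   95.5] [48.3 45.3] 88.26429748535156 [633.6 -18.5  55. ]
4 [354.5  94. ] [45. 48.] -0.0 [ 623.  -114.5   55. ]
```

View pics/w4.png

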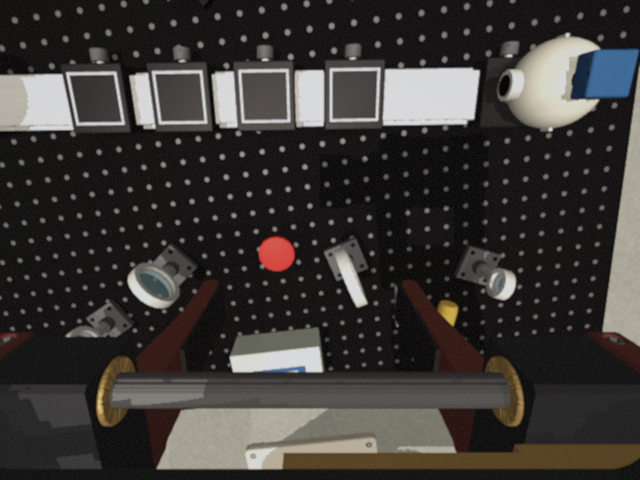

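The two views agree on the carrier centres at z=55 to within 0.6 mm: y = 161, 71.5, −18.5 and −114.5. The lamp is at +y, so they take 72, 60, 48 and 36 in that order. I'll start with lens_72.

Request:
servo_tool:
  plan:
    - [0, [-85, -38, -150], 23.4]
    - [0, [-85, -38, -150], 23.4]
    - [0, [-85, -38, -150], 23.4]
    - [0, [-85, -38, -150], 23.4]
    - [0, [-85, -38, -150], 23.4]
    - [0, [-85, -38, -150], 23.4]
    - [0, [-85, -38, -150], 23.4]
    - [0, [-85, -38, -150], 23.4]

```text
t: 3.97
ee_pos: [427.2, -89.5, 161.6]
orientation: [3.109, 0.443, 0.006]
ft_force: [-0.3, -0.5, 0.7]
width: 87.7
grasp_force: 0.0
```

Run:
```python
from h import *
o=ctrl.get_obs(); print(o["ee_pos"],np.degrees(2*np.arctan2(o["orientation"][1],o["orientation"][0])))
cv2.imwrite("pics/g1.png",ctrl.get_image("wrist"))
```

```text
[427.19735546 -89.54134528 161.55954955] 16.225028457161933
```

View pics/g1.png

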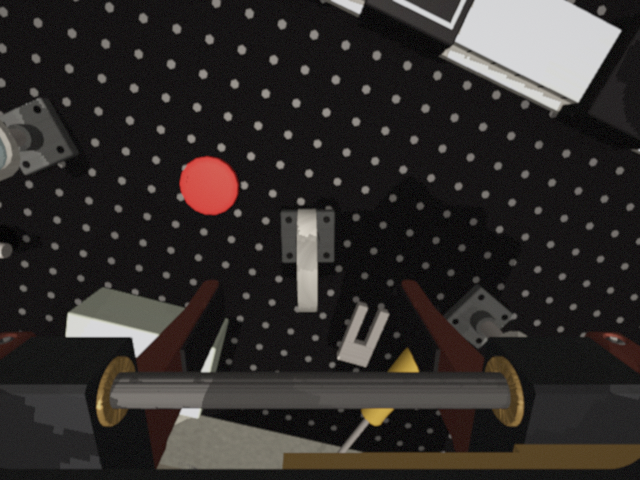

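The ring sits upright in the image at (307,260), centred between the fingers and well aligned. I'll descend and grip.

Request:
servo_tool:
  plan:
    - [0, [0, 0, -25], 0]
    - [0, [0, 0, -45], 0]
    - [0, [0, 0, -60], 0]
    - [0, [0, 0, -60], 0]
    - [0, [0, 0, -60], 0]
    - [1, [0, 0, -60], 0]
    - [1, [0, 0, -60], 0]
    - [1, [0, 0, -60], 0]
    - [1, [0, 0, -60], 0]
    - [1, [0, 0, -60], 0]

```text
t: 4.85
ee_pos: [424.6, -89.8, 100.1]
orientation: [3.11, 0.443, 0.001]
ft_force: [-0.0, -0.8, -0.6]
width: 57.7
grasp_force: 0.0
```

Request:
servo_tool:
  plan:
    - [1, [0, 0, 0], 0]
    - [1, [0, 0, 0], 0]
    - [1, [0, 0, 0], 0]

```text
t: 5.1
ee_pos: [424.3, -89.7, 99.7]
orientation: [-3.11, -0.443, -0.0]
ft_force: [-0.9, -0.4, -0.1]
width: 37.6
grasp_force: 0.0
```

Request:
servo_tool:
  plan:
    - [1, [0, 0, 0], 0]
    - [1, [0, 0, 0], 0]
    - [1, [0, 0, 0], 0]
    - [1, [0, 0, 0], 0]
    - [1, [0, 0, 0], 0]
    - [1, [0, 0, 0], 0]
    - [1, [0, 0, 0], 0]

```text
t: 5.68
ee_pos: [424.1, -89.6, 99.5]
orientation: [-3.11, -0.444, 0.001]
ft_force: [-1.3, -0.1, -2.3]
width: 11.9
grasp_force: 30.0
```

Request:
servo_tool:
  plan:
    - [1, [0, 0, 8], 0]
    - [1, [0, 0, 25], 0]
    - [1, [0, 0, 50], 0]
    - [1, [0, 0, 75], 0]
    - [1, [0, 0, 95], 0]
    - [1, [10, 11, 110], -2]
    - [1, [30, 33, 110], -5]
    - [1, [55, 60, 110], -9]
    - [1, [80, 87, 110], -13]
    - [1, [105, 115, 110], -17]

```text
t: 6.52
ee_pos: [529.9, 26.4, 210.4]
orientation: [3.141, -0.028, 0.0]
ft_force: [0.7, -1.2, -3.1]
width: 11.9
grasp_force: 30.0
```

Request:
servo_tool:
  plan:
    - [1, [25, 27, 0], -3]
    - [1, [50, 55, 0], -5.5]
    - [1, [75, 82, 0], -5.5]
    - [1, [95, 104, 0], -5.5]
    - [1, [112, 123, 0], -5.5]
    - [1, [121, 132, 0], -5.5]
    - [1, [124.4, 135.9, 0], -5.5]
    - [1, [124.4, 135.9, 0], -5.5]
    - [1, [124.4, 135.9, 0], -5.5]
    - [1, [124.4, 135.9, 0], -5.5]

```text
t: 7.35
ee_pos: [652.8, 160.3, 209.6]
orientation: [3.136, -0.173, -0.002]
ft_force: [0.4, -0.4, -3.7]
width: 11.7
grasp_force: 30.0
```

Run:
```python
from h import *
o=ctrl.get_obs(); print(o["ee_pos"],np.degrees(2*np.arctan2(o["orientation"][1],o["orientation"][0])),o["width"],o["ft_force"])
cv2.imwrite("pics/p1.png",ctrl.get_image("wrist"))
```

```text
[652.75211281 160.26710109 209.57379156] -6.305076921614828 11.74975042213952 [ 0.44201617 -0.39563181 -3.68043696]
```

View pics/p1.png

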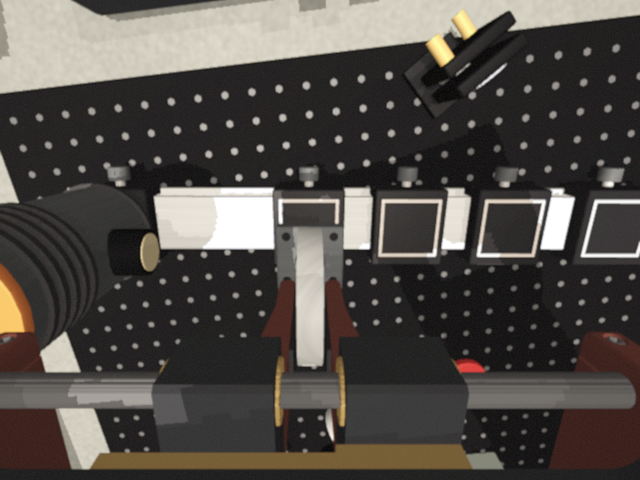

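The lens hangs straight with its foot over the carrier at (309,250), aligned with the rail. I'll lower it.

Request:
servo_tool:
  plan:
    - [1, [0.5, 1, -20], 0]
    - [1, [0.5, 1, -38], 0]
    - [1, [0.5, 1, -52], 0]
    - [1, [0.5, 1, -60], 0]
    - [1, [0.5, 1, -63], 0]
    - [1, [0.5, 1, -65], 0]
    - [1, [0.5, 1, -66], 0]
    - [1, [0.5, 1, -67], 0]
    - [1, [0.5, 1, -67], 0]
    - [1, [0.5, 1, -67], 0]

```text
t: 8.23
ee_pos: [654.5, 162.3, 143.2]
orientation: [-3.137, 0.172, -0.001]
ft_force: [0.4, -1.2, -3.4]
width: 11.7
grasp_force: 30.0
```

Request:
servo_tool:
  plan:
    - [1, [-0.5, -0.5, -1], 0]
    - [1, [-0.5, -0.5, -1], 0]
    - [1, [-0.5, -0.5, -1], 0]

```text
t: 8.48
ee_pos: [654.3, 161.9, 142.5]
orientation: [-3.136, 0.172, -0.003]
ft_force: [-0.2, 0.5, 2.3]
width: 11.5
grasp_force: 30.0
```

Request:
servo_tool:
  plan:
    - [0.6, [0, 0, 0], 0]
    - [0.6, [0, 0, 0], 0]
    - [0.6, [0, 0, 0], 0]
    - [0.6, [0, 0, 0], 0]
    - [0.6, [0, 0, 0], 0]
    - [0.6, [0, 0, 15], 0]
    - [0.6, [0, 0, 40], 0]
    - [0.6, [0, 0, 80], 0]
    - [0.6, [0, 0, 110], 0]
    - [0.6, [0, 0, 110], 0]

```text
t: 9.32
ee_pos: [657.2, 162.5, 259.0]
orientation: [-3.134, 0.172, -0.017]
ft_force: [1.5, 0.0, 0.9]
width: 35.3
grasp_force: 0.0
```

Run:
```python
from h import *
o=ctrl.get_obs(); print(o["ee_pos"],np.degrees(2*np.arctan2(o["orientation"][1],o["orientation"][0])),o["width"],o["ft_force"])
cv2.imwrite("pics/p1b.png",ctrl.get_image("wrist"))
```

```text
[657.17484265 162.46999617 259.0278655 ] 353.7292740537119 35.304552023044934 [1.5456221  0.04354772 0.89825747]
```

View pics/p1b.png

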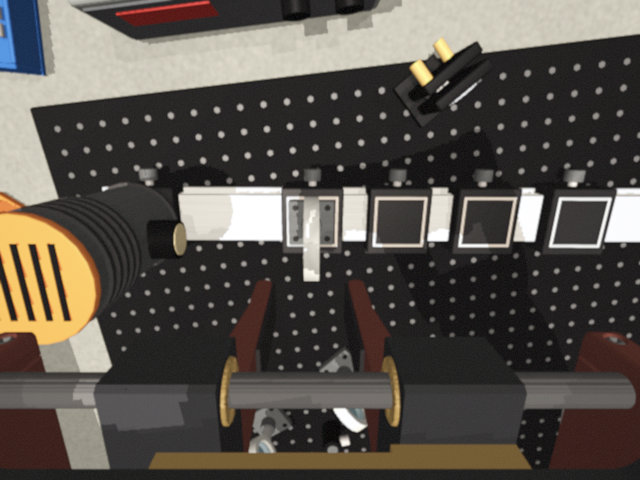

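lens_72 stands inside its white outline at (313,222), square across the rail. Next is lens_60.

Request:
servo_tool:
  plan:
    - [0, [-35, -5, 0], 6.5]
    - [0, [-70, -10, 0], 13]
    - [0, [-105, -14, 0], 19.5]
    - [0, [-140, -18, -30], 26]
    - [0, [-175, -20, -60], 33]
    - [0, [-205, -20, -90], 39]
    - [0, [-213, -20, -97], 44.5]
    - [0, [-213, -20, -97], 44.5]
    - [0, [-213, -20, -97], 44.5]
    - [0, [-213, -20, -97], 44.5]

```text
t: 10.2
ee_pos: [442.4, 142.1, 155.2]
orientation: [2.969, 1.025, 0.003]
ft_force: [-0.4, 0.4, 0.6]
width: 87.8
grasp_force: 0.0
```

Run:
```python
from h import *
o=ctrl.get_obs(); print(o["ee_pos"],np.degrees(2*np.arctan2(o["orientation"][1],o["orientation"][0])),o["width"],o["ft_force"])
cv2.imwrite("pics/g2.png",ctrl.get_image("wrist"))
```

```text
[442.44279369 142.07634938 155.21528051] 38.0894138279406 87.82558869057875 [-0.35005796  0.36065925  0.62612283]
```

View pics/g2.png

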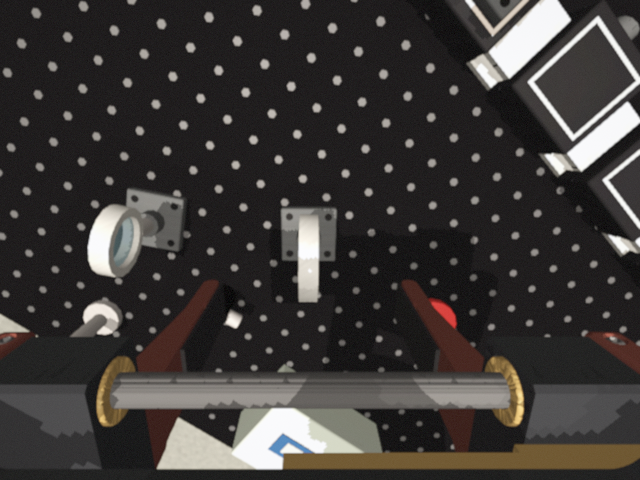

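The 60 ring is centred at (308,255) and aligned. I'll descend and grip.

Request:
servo_tool:
  plan:
    - [0.3, [0, 0, -25], 0]
    - [0.4, [0, 0, -45], 0]
    - [0.5, [0, 0, -57], 0]
    - [0.5, [0, 0, -61], 0]
    - [0.6, [0, 0, -61], 0]
    - [1, [0, 0, -61], 0]
    - [1, [0, 0, -61], 0]
    - [1, [0, 0, -61], 0]
    - [1, [0, 0, -61], 0]
    - [1, [0, 0, -61], 0]

```text
t: 11.08
ee_pos: [441.1, 141.8, 94.2]
orientation: [2.968, 1.029, 0.002]
ft_force: [0.2, 0.5, 0.3]
width: 24.6
grasp_force: 0.0
```

Request:
servo_tool:
  plan:
    - [1, [0, 0, 0], 0]
    - [1, [0, 0, 0], 0]
    - [1, [0, 0, 0], 0]
    - [1, [0, 0, 0], 0]
    - [1, [0, 0, 0], 0]

```text
t: 11.5
ee_pos: [440.8, 141.7, 93.8]
orientation: [2.968, 1.029, 0.0]
ft_force: [-0.6, -0.4, 4.8]
width: 11.6
grasp_force: 30.0
```

Request:
servo_tool:
  plan:
    - [1, [0, 0, 8], 0]
    - [1, [0, 0, 25], 0]
    - [1, [0, 0, 50], 0]
    - [1, [0, 0, 75], 0]
    - [1, [0, 0, 100], -3]
    - [1, [10, -4, 115], -8]
    - [1, [30, -11, 115], -13]
    - [1, [55, -20, 115], -18]
    - [1, [80, -28, 115], -23]
    - [1, [100, -35, 115], -28]

```text
t: 12.33
ee_pos: [541.9, 106.1, 209.0]
orientation: [3.13, 0.273, 0.001]
ft_force: [0.5, -0.3, -3.2]
width: 11.8
grasp_force: 30.0
```

Request:
servo_tool:
  plan:
    - [1, [25, -9, 0], -5]
    - [1, [50, -18, 0], -10]
    - [1, [70, -25, 0], -14]
    - [1, [88, -31, 0], -16.4]
    - [1, [98, -35, 0], -16.4]
    - [1, [102, -35.5, 0], -16.4]
    - [1, [102, -35.5, 0], -16.4]
    - [1, [102, -35.5, 0], -16.4]
    - [1, [102, -35.5, 0], -16.4]

```text
t: 13.08
ee_pos: [641.5, 71.6, 208.5]
orientation: [3.137, -0.167, -0.002]
ft_force: [-0.1, 0.6, -2.6]
width: 11.9
grasp_force: 30.0
```

Request:
servo_tool:
  plan:
    - [1, [0, 0, -20], 0]
    - [1, [0, 0, -38], 0]
    - [1, [0, 0, -54], 0]
    - [1, [0, 0, -63], 0]
    - [1, [0, 0, -67], 0]
    - [1, [0, 0, -69.5], 0]
    - [1, [0, 0, -71], 0]
    - [1, [0, 0, -72], 0]
    - [1, [0, 0, -72], 0]
    - [1, [0, 0, -72], 0]

```text
t: 13.92
ee_pos: [643.1, 71.2, 137.3]
orientation: [-3.137, 0.169, -0.002]
ft_force: [-0.0, 0.3, -3.5]
width: 12.3
grasp_force: 30.0
```

Request:
servo_tool:
  plan:
    - [1, [0, 0, -1], 0]
    - [1, [0, 0, -1], 0]
    - [1, [0, 0, -1], 0]

```text
t: 14.17
ee_pos: [643.2, 71.3, 136.8]
orientation: [-3.137, 0.169, -0.002]
ft_force: [-1.5, 0.7, 6.1]
width: 12.2
grasp_force: 30.0
```

Contact is made. I'll release, lift and move on to lens_48 at (372.4, 251), yaw 27.

Request:
servo_tool:
  plan:
    - [0.6, [0, 0, 0], 0]
    - [0.6, [0, 0, 0], 0]
    - [0.6, [0, 0, 0], 0]
    - [0.6, [0, 0, 0], 0]
    - [0.6, [0, 0, 0], 0]
    - [0.6, [0, 0, 15], 0]
    - [0.6, [0, 0, 40], 0]
    - [0.6, [0, 0, 80], 0]
    - [0.6, [0, 0, 110], 0]
    - [0.6, [0, 0, 110], 0]

```text
t: 15.0
ee_pos: [646.3, 71.6, 252.7]
orientation: [-3.135, 0.169, -0.017]
ft_force: [1.8, 1.2, 0.3]
width: 35.4
grasp_force: 0.0
```

Request:
servo_tool:
  plan:
    - [0, [-29, 19, 0], 5]
    - [0, [-58, 38, 0], 10]
    - [0, [-87, 57, 0], 15]
    - [0, [-116, 76, -10], 20]
    - [0, [-145, 96, -30], 25]
    - [0, [-175, 116, -50], 30]
    - [0, [-205, 136, -70], 33.3]
    - [0, [-235, 156, -90], 33.3]
    - [0, [-260, 173, -97], 33.3]
    - [0, [-271, 180, -97], 33.3]

```text
t: 15.83
ee_pos: [367.3, 251.2, 146.4]
orientation: [3.052, 0.739, -0.008]
ft_force: [0.3, -0.1, -0.0]
width: 87.8
grasp_force: 0.0
```

Run:
```python
from h import *
o=ctrl.get_obs(); print(o["ee_pos"],np.degrees(2*np.arctan2(o["orientation"][1],o["orientation"][0])),o["width"],o["ft_force"])
cv2.imwrite("pics/g3.png",ctrl.get_image("wrist"))
```

```text
[367.28549172 251.23940823 146.41765179] 27.225817042245183 87.84173445223166 [ 0.31316171 -0.11937912 -0.01833241]
```

View pics/g3.png

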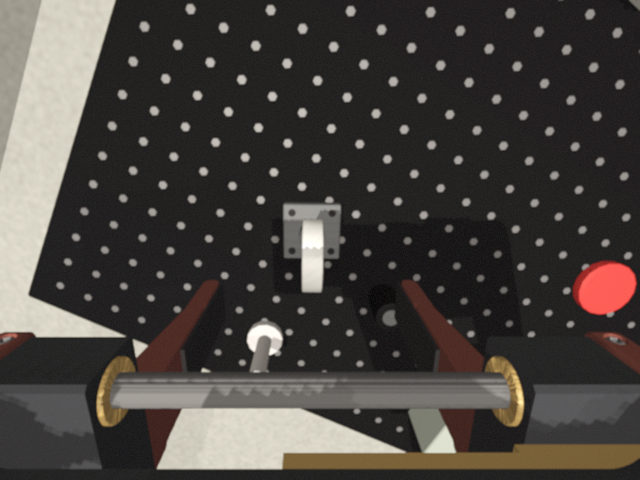

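The 48 ring is centred at (312,255) and aligned.

Request:
servo_tool:
  plan:
    - [0.2, [0, 0, 0], 0]
    - [0.4, [0, 0, -25], 0]
    - [0.5, [0, 0, -45], 0]
    - [0.5, [0, 0, -57], 0]
    - [0.6, [0, 0, -61], 0]
    - [0.6, [0, 0, -61], 0]
    - [1, [0, 0, -61], 0]
    - [1, [0, 0, -61], 0]
    - [1, [0, 0, -61], 0]
    - [1, [0, 0, -61], 0]

```text
t: 16.72
ee_pos: [372.2, 251.4, 88.3]
orientation: [-3.054, -0.737, -0.002]
ft_force: [-0.3, -1.0, -0.6]
width: 24.7
grasp_force: 0.0
```

Request:
servo_tool:
  plan:
    - [1, [0, 0, 0], 0]
    - [1, [0, 0, 0], 0]
    - [1, [0, 0, 0], 0]
    - [1, [0, 0, 0], 0]
    - [1, [0, 0, 0], 0]

```text
t: 17.13
ee_pos: [371.9, 251.3, 87.9]
orientation: [-3.054, -0.737, -0.001]
ft_force: [-1.1, 0.1, 5.5]
width: 11.9
grasp_force: 30.0
```

Request:
servo_tool:
  plan:
    - [1, [0, 0, 8], 0]
    - [1, [0, 0, 25], 0]
    - [1, [0, 0, 50], 0]
    - [1, [0, 0, 75], 0]
    - [1, [0, 0, 100], 0]
    - [1, [8, -8, 115], -3]
    - [1, [25, -26, 120], -7]
    - [1, [47, -49, 120], -11]
    - [1, [70, -72, 120], -15]
    - [1, [93, -96, 120], -19]

```text
t: 17.97
ee_pos: [464.9, 154.2, 208.0]
orientation: [-3.134, -0.219, 0.0]
ft_force: [0.0, 0.8, -2.7]
width: 12.0
grasp_force: 30.0
```

Request:
servo_tool:
  plan:
    - [1, [23, -24, 0], -4]
    - [1, [46, -48, 0], -8]
    - [1, [69, -72, 0], -12]
    - [1, [92, -96, 0], -14.4]
    - [1, [115, -119, 0], -14.4]
    - [1, [136, -141, 0], -14.4]
    - [1, [153, -159, 0], -14.4]
    - [1, [164, -170, 0], -14.4]
    - [1, [168.5, -173.8, 0], -14.4]
    - [1, [168.5, -173.8, 0], -14.4]

```text
t: 18.8
ee_pos: [633.3, -19.4, 207.2]
orientation: [-3.137, 0.174, 0.001]
ft_force: [-0.2, 1.3, -2.9]
width: 11.7
grasp_force: 30.0
```

Request:
servo_tool:
  plan:
    - [1, [0, 0, 0], 0]
    - [1, [0, 0, -20], 0]
    - [1, [0, 0, -40], 0]
    - [1, [0, 0, -57], 0]
    - [1, [0, 0, -66], 0]
    - [1, [0, 0, -71], 0]
    - [1, [0, 0, -74], 0]
    - [1, [0, 0, -76], 0]
    - [1, [0, 0, -76], 0]
    - [1, [0, 0, -76], 0]

```text
t: 19.63
ee_pos: [633.7, -18.5, 132.4]
orientation: [-3.137, 0.172, -0.002]
ft_force: [-0.1, -0.4, -3.2]
width: 11.9
grasp_force: 30.0
```

Request:
servo_tool:
  plan:
    - [1, [0, 0, -1], 0]
    - [1, [0, 0, -1.5], 0]
    - [1, [0, 0, -1.5], 0]
    - [1, [0, 0, -1.5], 0]

```text
t: 19.97
ee_pos: [633.7, -18.6, 131.0]
orientation: [-3.137, 0.172, -0.002]
ft_force: [-0.7, 1.5, 3.9]
width: 12.0
grasp_force: 30.0
```

Request:
servo_tool:
  plan:
    - [0.6, [0, 0, 0], 0]
    - [0.6, [0, 0, 0], 0]
    - [0.6, [0, 0, 0], 0]
    - [0.6, [0, 0, 0], 0]
    - [0.6, [0, 0, 0], 0]
    - [0.6, [0, 0, 15], 0]
    - [0.6, [0, 0, 40], 0]
    - [0.6, [0, 0, 80], 0]
    - [0.6, [0, 0, 110], 0]
    - [0.6, [0, 0, 110], 0]

```text
t: 20.8
ee_pos: [636.8, -18.8, 247.0]
orientation: [-3.137, 0.172, -0.017]
ft_force: [0.8, -1.4, 0.1]
width: 35.6
grasp_force: 0.0
```

Request:
servo_tool:
  plan:
    - [0, [-27, -27, 0], -5]
    - [0, [-54, -54, 0], -10]
    - [0, [-81, -81, 0], -15]
    - [0, [-108, -108, -10], -17.1]
    - [0, [-135, -137, -30], -17.1]
    - [0, [-162, -164, -50], -17.1]
    - [0, [-189, -192, -70], -17.1]
    - [0, [-216, -220, -90], -17.1]
    - [0, [-241, -245.7, -96], -17.1]
    - [0, [-241, -245.7, -96], -17.1]

```text
t: 21.63
ee_pos: [387.0, -266.3, 141.8]
orientation: [-3.074, 0.642, 0.008]
ft_force: [-0.6, -0.1, -0.1]
width: 87.7
grasp_force: 0.0
```

Run:
```python
from h import *
o=ctrl.get_obs(); print(o["ee_pos"],np.degrees(2*np.arctan2(o["orientation"][1],o["orientation"][0])),o["width"],o["ft_force"])
cv2.imwrite("pics/g4.png",ctrl.get_image("wrist"))
```

```text
[ 386.98345123 -266.29236268  141.81068205] 336.3954366874558 87.6667852459618 [-0.56679051 -0.12517504 -0.08884126]
```

View pics/g4.png

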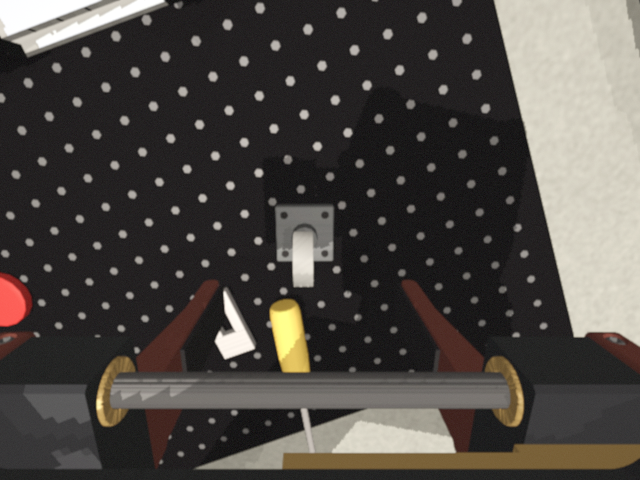

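The 36 ring is centred at (303,255), with its axis across the fingers.

Request:
servo_tool:
  plan:
    - [0.2, [0, 0, 0], 0]
    - [0.4, [0, 0, -25], 0]
    - [0.5, [0, 0, -45], 0]
    - [0.5, [0, 0, -57], 0]
    - [0.6, [0, 0, -62], 0]
    - [0.6, [0, 0, -62], 0]
    - [1, [0, 0, -62], 0]
    - [1, [0, 0, -62], 0]
    - [1, [0, 0, -62], 0]
    - [1, [0, 0, -62], 0]

```text
t: 22.52
ee_pos: [392.8, -264.5, 82.9]
orientation: [3.076, -0.636, 0.002]
ft_force: [0.4, 0.5, 0.4]
width: 24.9
grasp_force: 0.0
```

Request:
servo_tool:
  plan:
    - [1, [0, 0, 0], 0]
    - [1, [0, 0, 0], 0]
    - [1, [0, 0, 0], 0]
    - [1, [0, 0, 0], 0]
    - [1, [0, 0, 0], 0]

```text
t: 22.93
ee_pos: [392.4, -264.4, 82.4]
orientation: [3.076, -0.636, 0.001]
ft_force: [-0.5, 1.4, 6.2]
width: 11.9
grasp_force: 30.0
```

Request:
servo_tool:
  plan:
    - [1, [0, 0, 8], 0]
    - [1, [0, 0, 25], 0]
    - [1, [0, 0, 50], 0]
    - [1, [0, 0, 75], 0]
    - [1, [0, 0, 100], 0]
    - [1, [8, 5, 115], 3]
    - [1, [25, 16, 120], 6]
    - [1, [48, 31, 120], 9]
    - [1, [73, 47, 120], 12]
    - [1, [98, 63, 120], 15]

```text
t: 23.77
ee_pos: [490.7, -200.6, 202.6]
orientation: [3.133, -0.227, -0.0]
ft_force: [-0.2, -0.8, -1.0]
width: 11.6
grasp_force: 30.0
```

Request:
servo_tool:
  plan:
    - [1, [25, 16, 0], 2.1]
    - [1, [50, 32, 0], 2.1]
    - [1, [75, 49, 0], 2.1]
    - [1, [98, 65, 0], 2.1]
    - [1, [116, 77, 0], 2.1]
    - [1, [128, 84, 0], 2.1]
    - [1, [132.6, 86.9, 0], 2.1]
    - [1, [132.6, 86.9, 0], 2.1]
    - [1, [132.6, 86.9, 0], 2.1]
    - [1, [132.6, 86.9, 0], 2.1]

```text
t: 24.6
ee_pos: [621.6, -115.1, 202.0]
orientation: [3.137, -0.173, -0.002]
ft_force: [0.4, 0.7, -1.8]
width: 11.9
grasp_force: 30.0
```

Request:
servo_tool:
  plan:
    - [1, [0, 0, 0], 0]
    - [1, [0, 0, -20], 0]
    - [1, [0, 0, -40], 0]
    - [1, [0, 0, -57], 0]
    - [1, [0, 0, -66], 0]
    - [1, [0, 0, -71], 0]
    - [1, [0, 0, -74], 0]
    - [1, [0, 0, -76], 0]
    - [1, [0, 0, -76], 0]
    - [1, [0, 0, -76], 0]

```text
t: 25.43
ee_pos: [623.3, -114.5, 126.9]
orientation: [3.137, -0.172, 0.002]
ft_force: [0.2, 0.0, -1.9]
width: 11.7
grasp_force: 30.0
```

Request:
servo_tool:
  plan:
    - [1, [0, 0, -1], 0]
    - [1, [0, 0, -1.5], 0]
    - [1, [0, 0, -1.5], 0]
    - [1, [0, 0, -1.5], 0]

```text
t: 25.77
ee_pos: [623.3, -114.4, 125.5]
orientation: [3.137, -0.172, 0.002]
ft_force: [0.5, 0.2, 3.8]
width: 11.7
grasp_force: 30.0
```

Contact is made. I'll release, rise and back off to view the rail.

Request:
servo_tool:
  plan:
    - [0.6, [0, 0, 0], 0]
    - [0.6, [0, 0, 0], 0]
    - [0.6, [0, 0, 0], 0]
    - [0.6, [0, 0, 0], 0]
    - [0.6, [0, 0, 0], 0]
    - [0.6, [0, 0, 15], 0]
    - [0.6, [0, 0, 40], 0]
    - [0.6, [0, 0, 80], 0]
    - [0.6, [0, 0, 120], 0]
    - [0.6, [0, 0, 140], 0]

```text
t: 26.6
ee_pos: [624.5, -114.7, 269.5]
orientation: [3.136, -0.172, 0.009]
ft_force: [0.8, -0.6, 0.2]
width: 35.3
grasp_force: 0.0
```

Request:
servo_tool:
  plan:
    - [0.6, [-20, 30, 20], 0]
    - [0.6, [-45, 65, 40], 0]
    - [0.6, [-65, 95, 45], 0]
    - [0.6, [-85, 125, 45], 0]
    - [0.6, [-90, 140, 45], 0]
    - [0.6, [-90, 140, 45], 0]
    - [0.6, [-90, 140, 45], 0]
    - [0.6, [-90, 140, 45], 0]

```text
t: 27.27
ee_pos: [533.3, 25.1, 309.7]
orientation: [3.137, -0.172, 0.001]
ft_force: [-0.1, -0.2, -0.3]
width: 35.1
grasp_force: 0.0
```

Run:
```python
from h import *
o=ctrl.get_obs(); print(o["ee_pos"])
w=ctrl.get_image("wrist"); s=ctrl.get_image("side"); C=cam("wrist",o)
b=cv2.resize(s[150:300,180:400],(560,382))
a=cv2.resize(w[0:200],(800,250),interpolation=cv2.INTER_CUBIC)
b=cv2.copyMakeBorder(b[:340],0,0,0,240,cv2.BORDER_CONSTANT)
cv2.imwrite("pics/fin.png",np.vstack([a,b]))
for c in[(653.5,161.3),(643.5,71.5),(633.6,-18.6),(623,-114.5)]: print(proj(C,(*c,55)))
```

```text
[533.32086499  25.08916518 309.67750463]
[171.73800361 110.83691392]
[255.42435618 111.03154224]
[339.32359689 111.0959468 ]
[428.58135977 111.22590483]
```

View pics/fin.png

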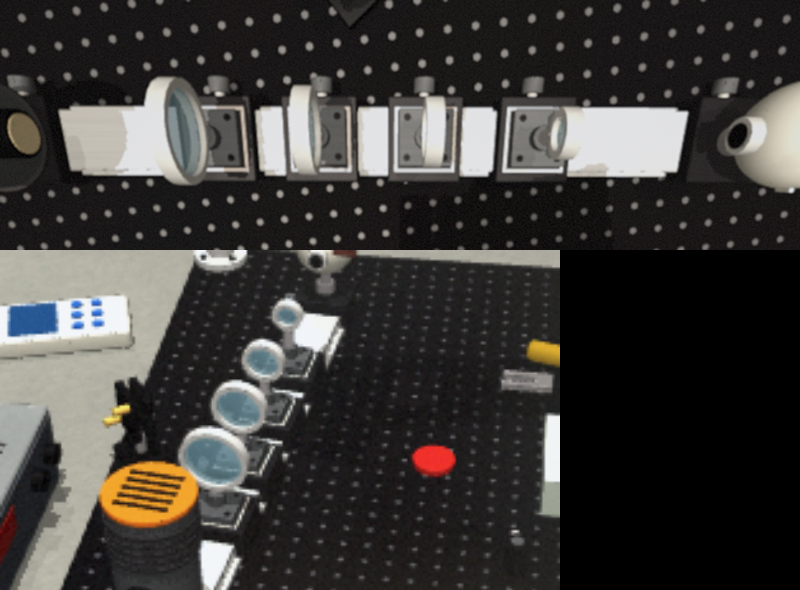

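All four lenses stand upright inside their outlines, with feet at about (215,138), (320,138), (424,138) and (535,138). They run from largest at the lamp to smallest at the detector, all square to the rail.

```bash
python3 -c "
from workcell import ctrl
print(ctrl.close_job())"
```

```text
the job is handed in; nothing more can be done
None
```

The job is handed in at about 27 s: the 72, 60, 48 and 36 mm lenses stand upright and square on their carriers, in that order from the lamp; the last pictures confirm it, but no verdict was returned.

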